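Hold the right spring clip open over a bundle of tags

ROBOT

A 7-joint arm with a two-finger parallel gripper is mounted at the origin on a cart in front of the work surface, level with it; the furniture and walls round the work are solid. World frame = base frame: x ahead of the robot, y to its left, z up, the work surface at z = 0. Lengths are in m, angles in rad, forces in N, time in s.
With the tool pointing down it reaches from about 0.425 to 0.925 m from the base axis. Payload 6.8 kg.
Tool frame: the origin (TCP) lies midway between the tips of the shut fingers; the grasp point (between the pads) lies r.grasp_offset behind it (r.grasp_offset is the distance from the TCP to the grasp point, in m); z points along the fingers, y is the direction in which the jaws open and shut (so a half turn about z gives the same grasp; the last joint's range is limited). The gripper opens to 85 mm and grips with 20 to 120 N. Pads are 22 mm wide; open, the fingers measure 114 mm over their backs; the gripper's body (76 mm by 85 mm) begins 54 mm behind the grasp point. The pads swing forward as they close: fully open they stand 13 mm farther back than shut.
Start: joints at [-1.328, 0.477, 0.022, 1.555, -0.011, 1.109, -0.083], TCP at [0.232, 0.634, 0.211] pointing down, gripper open.
Joint ranges: [-2.96, 2.96], [-0.34, 2.1], [-1.41, 1.46], [0.24, 2.44], [-1.37, 4.51], [0.17, 1.92], [-2.96, 2.96]. Speed limits (rad/s): [2.39, 2.39, 3.14, 3.14, 3.14, 3.14, 3.14].

INTERFACE

Orientations are given as a rotation vector (axis times angle).
In Python, from bench import r gives the robot as it stands. The module is installed in compiled form; this text tells all that it offers.
- The arm moves only by the tool send_rows, never from a script. Its argument "moves" is one flat list of numbers, 4 for each row, row after row: the shift along the tool's x, y, z in mm, then the turn about the tool's z in degrees. A call has 1 to 8 rows; each row is the pose to reach, as a shift and turn from the pose commanded when the call began, along the tool's axes at that moment; what a row does not reach only later rows make up. A row lasts 1/8 s, in which the tool goes at most 62.5 mm and 10.7 degrees, less where a joint would pass 70% of its speed; a pose out of reach is approached as far as the arm can. A call with a gripper value outside its range is refused whole. "hand" is the closure, from 0 (fully open) to 1 (shut), set as the call begins (left out, the last holds). The fingers move at their own pace and stop on an object; "newtons" is the grip in N (left out, the last holds). Time passes only in rows, so rows that repeat a pose let the fingers close. It gives the time, the measured TCP pose, the force and the opening at its end, in the units of the state.
- r.get_obs(): the state, without advancing time (a new reading comes with each control period).
- r.grab_frame(name): name is "scene" or "side" or "wrist"; returns a dict with "img" (480x640x3 uint8, red, green, blue), "mtx" (3x3 intrinsics, pixels), "world_to_cam" (4x4, takes a point from world to camera coordinates). Camera axes: x right, y up, looking along -z (the intrinsics and any distortion apply to the point x, -y, -z); pixel columns grow to the right and rows downward; lengths in m; the calibration is good to about 2 mm. A picture is of the moment at which its call begins. There is no depth.
- r.hand_in(): hands the job in, once; it reports no verdict.
The state is a dict: "clock": time; "joints": joint angles; "qvel": joint speeds; "tau": joint torques, N m; "tcp_pos": TCP position; "orientation": TCP orientation; "contact_force": force on the tool from outside, world axes, zero at the start; "moment": the same for the moment, N m; "grip_width": finger opening in m.
Only numpy, scipy, OpenCV 4.12 (cv2) and the standard library are available. Lean on these libraries where they do the work, as an engineer would, in place of code of your own. Each camera call takes 0.05 s, during which the arm holds its last target.

TASK

A bundle of card tags stands on end in a wooden block, and spare spring clips sit on the steel rail. Take the smallest clip that can open wide enough to go over the bundle, squeeze it wide open and bring it down over the middle of the bundle's top edge, one jaw on each side and well down over the edge but not touching the tags, so that a packing slip can be slid in beside them. Finish there, still squeezing the clip wide open around the edge; leave the tags standing as they are and the other clips and things alone.

Things in the scene. Friction and masses are not known exactly. Their poses are not given: they have to be found in the camera images.
- clip_medium_pivot (a point): middle-sized of three look-alike steel spring clips with blue handles, jaws down astride the rail: 36 mm wide, 84 mm tall. This point is its pivot pin's centre; at the start y runs along the pin and rail, x across, z up. Flat handles flare up to 42 mm above the pivot, 58 mm apart there over the outsides; jaws reach 42 mm below it. Squeezed fully, the jaw tips gape 36 mm inside.
- clip_medium: the same clip's robot-side half with the pin; origin and axes as its pivot point (held open evenly it leans by half the jaw angle). To open it, squeeze the handles (29 mm wide along y) across x, about 27 mm above the pivot, where they start 45 mm apart over the outsides. Open, the handles stand parallel, 21 mm over the outsides, and the jaw tips are 37 mm below the pivot. About 45 g.
- clip_medium_jaw (a joint): jaw spread of the middle-sized clip, rad: 0 as it sits on the rail, 0.80 at the stop (fully open), below 0 when shut on nothing. Each side turns half of it. The squeeze rises from about 6 to 13 N; then the stop takes any more (20 to 60 N is fine). Wide open means over 0.62. Fully open, the jaws leave at least 28 mm between them from 5 mm below the pivot to the tips.
- clip_small_pivot (a point): small clip, same make: 24 mm wide, 46 mm tall; its pivot's centre, axes likewise. Handles reach 23 mm above the pivot, 25 mm apart there over the outsides; fully open its jaw tips gape 14 mm inside.
- clip_large_pivot (a point): large clip, same make: 50 mm wide, 101 mm tall; its pivot's centre, axes likewise. Handles reach 50 mm above the pivot, 69 mm apart there over the outsides; fully open its jaw tips gape 43 mm inside.
- clip_medium_tip_near (a point): tip of the middle-sized clip's jaw that faces the robot when the rail is square to it: middle of the lip, in the sheet's thickness (2.4 mm), 42 mm below the pivot.
- clip_medium_tip_far (a point): tip of the same clip's other jaw, likewise.
- rail_top (a point): middle of the top edge of the clip rail: an upright steel strip 4 mm thick, 270 mm long along its y axis, its top 60 mm above the bench, on a wooden foot 85 x 290 x 12 mm. The rail is fixed; the three clips sit astride it 82 mm apart, in any order, free to be lifted straight up once squeezed open.
- tags_top (a point): centre of the top edge of the bundle of buff card tags, 95 mm above its foot and 101 mm above the bench. Its x axis points up, y runs along the top edge (48 mm long), z across the thickness (18 mm). The bundle is loose (about 90 g): lowest 24 mm stand in a slot, 71 mm stand free above the block.
- tags: the bundle of tags as a body, same axes; origin in the middle of one broad face (the +x side of the block), half-way up.
- card_block: wooden block with the slot, 64 x 84 x 30 mm, fixed to the bench; origin under its centre.
- glass: wine glass, 90 mm across, 147 mm tall, standing near the tags; origin under its foot. Not to be moved or tipped.
- string: ball of jute string, 64 mm; origin at its underside. Not to be moved.
- tape: roll of buff tape lying flat, 103 mm across, 25 mm high; origin under its centre. Not to be moved.
- marker: black and white marker pen, 135 mm long, lying; origin under its centre. Not to be moved.
Things that resemble listed ones, but are neither listed nor needed, are in the scene too. Leave any pink look-alike of the clip_medium alone. What is shaped like the tags but yellow is not meant.

How it is judged:
On the way:
1. the middle-sized clip is squeezed open and lifted clear of the rail (value of joint clip_medium_jaw above 0.62 rad and contact force between the fingers and clip_medium above 3 N and height (world z) of clip_medium_pivot above 0.112 m), for 0.1 s.
At the end, for the whole second after the job is handed in: Fingers hold the middle clip still, jaws spread over 0.62 rad, a tip each side of the tags and 8 mm or more below their top edge, pivot within 12 mm of its middle, touching neither tags nor block; tags upright (0.08 rad), within 6 mm of the start; other clips within 12 mm (value of joint clip_medium_jaw above 0.62 rad and contact force between the fingers and clip_medium above 3 N and ((z of clip_medium_tip_near in the frame of tags_top above 0.0105 m and z of clip_medium_tip_far in the frame of tags_top below -0.0105 m) or (z of clip_medium_tip_far in the frame of tags_top above 0.0105 m and z of clip_medium_tip_near in the frame of tags_top below -0.0105 m)) and x of each of clip_medium_tip_near, clip_medium_tip_far in the frame of tags_top below -0.008 m and y of clip_medium_pivot in the frame of tags_top between -0.012 and 0.012 m and contact force between clip_medium and tags below 0.3 N and contact force between clip_medium and card_block below 0.3 N and linear speed of clip_medium below 0.02 m/s and angle between tags_top's own x axis and vertical below 0.08 rad and distance of tags_top from where it was at the start of the episode below 0.006 m and distance of each of clip_small_pivot, clip_large_pivot from where it was at the start of the episode below 0.012 m); the arm keeps its last pose, push and grip.
It fails at once if the clip was pressed hard on the tags (contact force between clip_medium and tags above 8 N).
It fails at once if the tags were knocked askew (angle between tags_top's own x axis and vertical above 0.2 rad).
It fails at once if another clip was pulled off the rail (distance of any of clip_small_pivot, clip_large_pivot from where it was at the start of the episode above 0.03 m).
It fails at once if a bystander was disturbed (distance of any of glass, string, tape, marker from where it was at the start of the episode above 0.03 m or angle between glass's own z axis and vertical above 0.3 rad).
It also fails if it takes over 32 s, if anything falls off the work surface, if the arm or the gripper's body presses on something with over 40 N, if the wrist force passes 120 N, or if a joint passes its speed limit or range.

## Working session

There is one attempt and no reset: what is moved stays moved. The work goes in short steps, Python scripts to look and compute and a tool call to move; the robot and the scene stay as the last step left them, time stands still between calls to the robot, and variables do not carry over. Pictures are saved under pics/ and viewed, and the job is handed in when it is done.

Besides the shell and the picture viewer there is one more tool, called after ">>>" by a JSON object that holds its "api" and its "payload", one argument or row to a line. send_rows: Moves the arm, as the interface text tells. Its arguments: {"type":"object","properties":{"moves":{"type":"array"},"hand":{"type":"number"},"newtons":{"type":"number"}},"required":["moves"]}

```bash
mkdir -p pics; cat > h.py <<'E'
from bench import r
import numpy as np, cv2, json
from scipy.spatial.transform import Rotation as R
def grab(n,f):
    d=r.grab_frame(n); cv2.imwrite('pics/'+f+'.png',d['img'][:,:,::-1])
    np.savez('pics/'+f+'.npz',K=d['mtx'],T=d['world_to_cam']); return d
def load(f):
    d=np.load('pics/'+f+'.npz'); return d['K'],d['T']
def proj(f,p):
    K,T=load(f); c=T@np.append(p,1); v=K@np.array([c[0],-c[1],-c[2]]); return v[:2]/v[2]
def ray(f,uv):
    K,T=load(f); v=np.linalg.inv(K)@np.array([uv[0],uv[1],1.]); v=np.array([v[0],-v[1],-v[2]])
    Rm=T[:3,:3]; return -Rm.T@T[:3,3], Rm.T@v
def atz(f,uv,z):
    o,d=ray(f,uv); return o+d*(z-o[2])/d[2]
def tri(obs):
    A=np.zeros((3,3));b=np.zeros(3)
    for f,uv in obs:
        o,d=ray(f,uv); d/=np.linalg.norm(d); P=np.eye(3)-np.outer(d,d); A+=P;b+=P@o
    x=np.linalg.solve(A,b); return x,[np.round(proj(f,x)-uv,1) for f,uv in obs]
def crop(f,x0,y0,x1,y1,s,out):
    im=cv2.imread('pics/'+f+'.png')[y0:y1,x0:x1]; cv2.imwrite('pics/'+out+'.png',cv2.resize(im,None,fx=s,fy=s,interpolation=cv2.INTER_CUBIC))
E
python3 - <<'E'
from h import *
print(r.get_obs(), r.grasp_offset)
for n in ['scene','side','wrist']:
    d=grab(n,n+'0'); print(n,d['mtx'].round(1).tolist(),np.linalg.inv(d['world_to_cam']).round(3).tolist(), [k for k in d])
E
```

```text
{'clock': 0.0, 'joints': array([-1.32810266,  0.47779201,  0.02235934,  1.55643555, -0.01155367,
        1.1093086 , -0.08310906]), 'qvel': array([-3.39984627e-04,  1.64982381e-03,  1.03772336e-03, -9.17394173e-04,
       -5.34241519e-05,  2.33644704e-03,  1.02228492e-03]), 'tau': array([-8.40138346e-04, -5.96447933e+01,  1.60758700e+00, -2.81190777e+01,
        1.24991246e-02,  9.52859817e-03, -1.95204825e-05]), 'tcp_pos': array([0.23175678, 0.63330215, 0.21013826]), 'orientation': array([-5.48209797e-01, -3.09316452e+00,  2.83072308e-03]), 'contact_force': array([1.18571909, 0.09861487, 0.58288024]), 'moment': array([-0.01302282, -0.02491646,  0.01536852]), 'grip_width': 0.08553750124212146} 0.0187
scene [[451.4, 0.0, 323.9], [0.0, 451.4, 241.1], [0.0, 0.0, 1.0]] [[0.746, 0.296, -0.597, -0.079], [-0.666, 0.344, -0.662, -0.679], [0.01, 0.891, 0.453, 0.571], [0.0, 0.0, 0.0, 1.0]] ['img', 'mtx', 'world_to_cam']
side [[617.8, 0.0, 322.6], [0.0, 617.8, 237.4], [0.0, 0.0, 1.0]] [[-0.991, 0.07, -0.114, 0.393], [-0.132, -0.372, 0.919, 1.381], [0.022, 0.926, 0.378, 0.632], [0.0, 0.0, 0.0, 1.0]] ['img', 'mtx', 'world_to_cam']
wrist [[389.1, 0.0, 319.2], [0.0, 389.1, 248.5], [0.0, 0.0, 1.0]] [[0.344, -0.905, -0.251, 0.168], [0.939, 0.331, 0.095, 0.656], [-0.003, -0.268, 0.963, 0.373], [0.0, 0.0, 0.0, 1.0]] ['img', 'mtx', 'world_to_cam']
```

View pics/scene0.png

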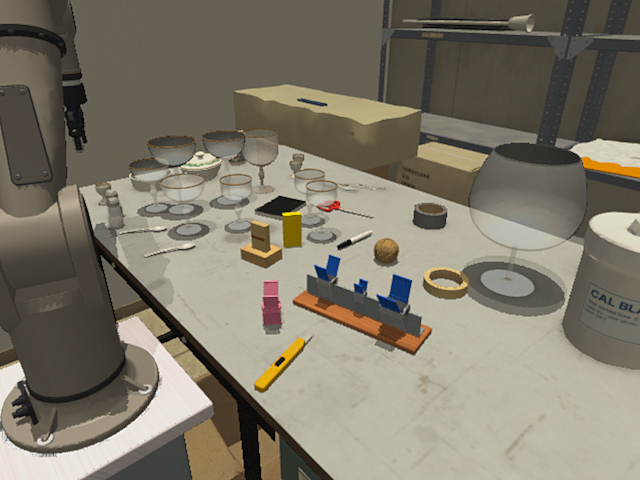

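View pics/side0.png

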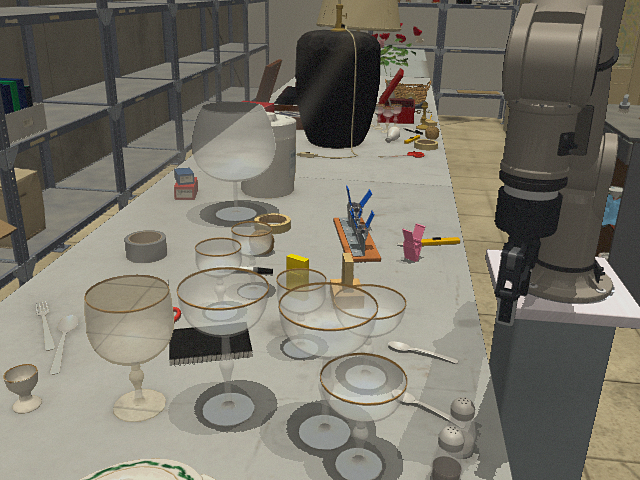

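View pics/wrist0.png

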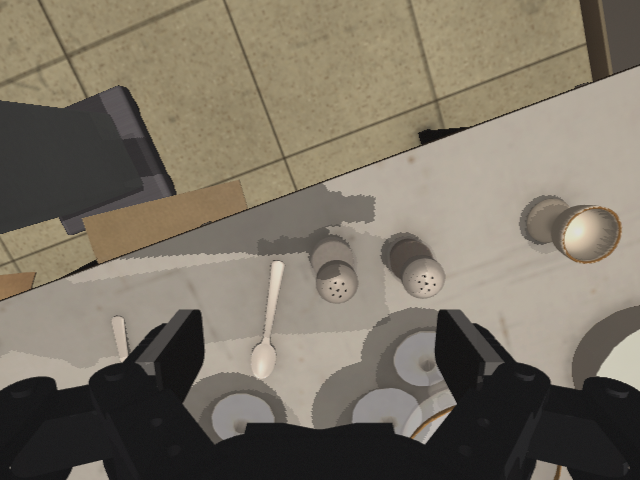

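The scene view shows three blue clips on the rail at about (328,268), (360,287) and (400,293), and a pink look-alike at (271,303). The buff tags are in the block at (261,240), with the yellow look-alike at (291,229). I'll enlarge both areas to confirm.

```bash
python3 - <<'E'
from h import *
crop('scene0',230,200,440,350,3.8,'c1'); crop('side0',270,170,430,310,5,'c2')
E
```

```text
(no output)
```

View pics/c1.png

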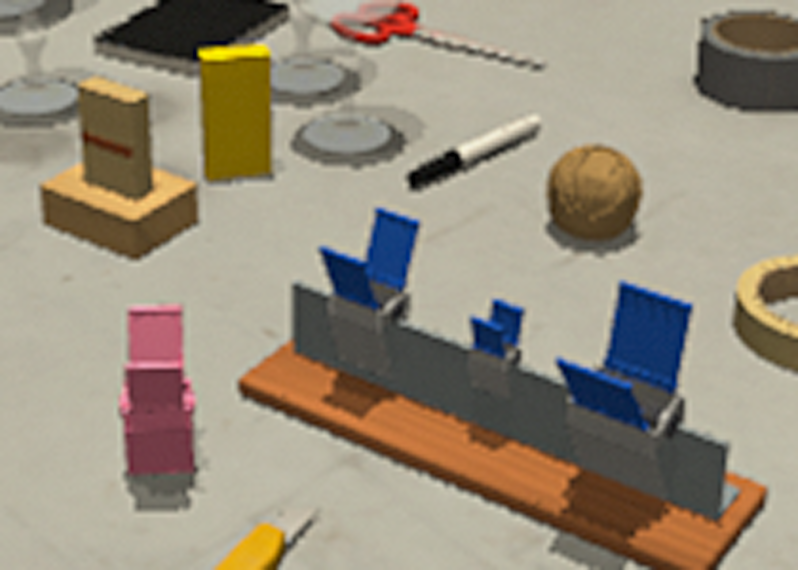

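View pics/c2.png

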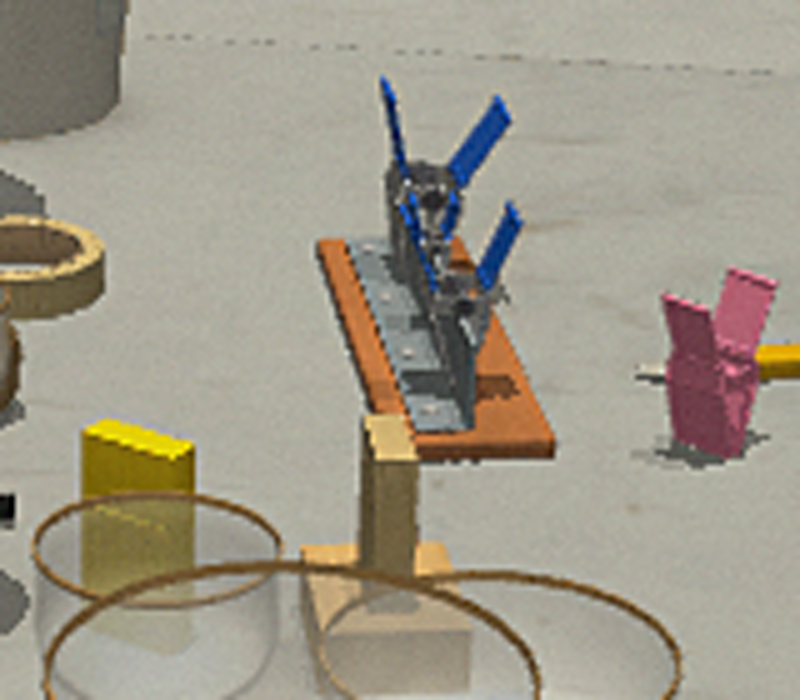

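```bash
python3 - <<'E'
from h import *
c=lambda x,y:(230+x/3.8,200+y/3.8); s=lambda x,y:(270+x/5,170+y/5)
for n,p in [('railL',(293,284)),('railR',(728,445))]: print(n,atz('scene0',c(*p),.06))
print('side railL',atz('side0',s(472,335),.06))
for p in [(80,90),(108,77),(150,96),(122,106)]: print('tag',atz('scene0',c(*p),.101))
for p in [(363,417),(403,413),(418,457),(375,462)]: print('tagside',atz('side0',s(*p),.101))
for n,p in [('g1',(321,235)),('g2',(238,227)),('g3',(189,230)),('string',(386,262)),('marker',(354,240)),('tape',(446,292)),('pink',(271,325)),('g4',(310,219))]: print(n,atz('scene0',p,0))
for n,p in [('g1',(305,347)),('g2',(228,408)),('gl',(218,268))]: print('side',n,atz('side0',p,0))
for f in('scene0','side0'):
  for p in [(60,0),]: pass
E
```

```text
railL [ 0.45839466 -0.03007848  0.06      ]
railR [ 0.52290175 -0.28869367  0.06      ]
side railL [ 0.46357532 -0.03334386  0.06      ]
tag [0.46624411 0.19509071 0.101     ]
tag [0.49173141 0.20030617 0.101     ]
tag [0.49537088 0.15795351 0.101     ]
tag [0.47296102 0.15722238 0.101     ]
tagside [0.49819346 0.17025446 0.101     ]
tagside [0.48163779 0.1628307  0.101     ]
tagside [0.47132604 0.207435   0.101     ]
tagside [0.48852752 0.21568723 0.101     ]
g1 [0.69204825 0.18816875 0.        ]
g2 [0.54118397 0.38836868 0.        ]
g3 [0.42225654 0.46326725 0.        ]
string [ 0.71469483 -0.03792547  0.        ]
marker [0.74128967 0.10399218 0.        ]
tape [ 0.71355508 -0.22071337  0.        ]
pink [ 0.33943496 -0.05701694  0.        ]
g4 [0.74030613 0.29405424 0.        ]
side g1 [0.54333566 0.39117208 0.        ]
side g2 [0.63680507 0.59034486 0.        ]
side gl [0.80378858 0.0814811  0.        ]
```

```bash
cat >> h.py <<'E'
def st():
    o=r.get_obs(); Rm=R.from_rotvec(o['orientation']).as_matrix(); return o,np.array(o['tcp_pos']),Rm
def delta(target,ydir=None):
    o,p,Rm=st(); d=Rm.T@(np.array(target)-p)*1000; out=[d.round(1)]
    if ydir is not None:
        v=Rm.T@np.array([ydir[0],ydir[1],0]); a=np.degrees(np.arctan2(-v[0],v[1])); a=(a+90)%180-90; out.append(round(a,1))
    return out
E
python3 - <<'E'
from h import *
o,p,Rm=st(); print(Rm.round(3))
print(delta([.46,.2,.30],(.97,.24))); print(delta([.46,-.06,.30],(.97,.24)))
E
```

```text
[[-0.939  0.344 -0.   ]
 [ 0.344  0.939 -0.001]
 [-0.    -0.001 -1.   ]]
[array([-363.3, -328.8,  -89.2]), np.float64(56.0)]
[array([-452.6, -572.9,  -88.8]), np.float64(56.0)]
```

>>> {"api": "send_rows", "payload": {
  "moves": [0,0,-50,0,-45,-40,-90,7,-95,-86,-90,14,-150,-135,-90,21,-205,-185,-90,28,-260,-235,-90,35,-315,-285,-90,42,-363,-329,-90,49],
  "hand": 0,
  "newtons": 40
}}

```text
clock: 1.15
tcp_pos: [0.4312, 0.2541, 0.3011]
orientation: [-1.787, -2.584, -0.001]
contact_force: [1.3, 0.7, 0.4]
grip_width: 0.0854
```

```bash
python3 - <<'E'
from h import *
grab('wrist','wrist1')
o,p,Rm=st(); print(o['clock'],p,Rm.round(3),o['joints'])
print(delta([.42,.06,.30],(.97,.24)),delta([.44,-.06,.30],(.97,.24)))
E
```

```text
1.2 [0.4354676  0.2448843  0.30139474] [[-0.338  0.941  0.002]
 [ 0.941  0.338 -0.003]
 [-0.004  0.001 -1.   ]] [-0.96637814  0.09715599  0.35670062  1.86796183 -0.03273863  1.18299183
 -0.25430152]
[array([-168.8,  -77. ,    1.9]), np.float64(5.8)] [array([-288.5,  -98.7,    2.3]), np.float64(5.8)]
```

View pics/wrist1.png

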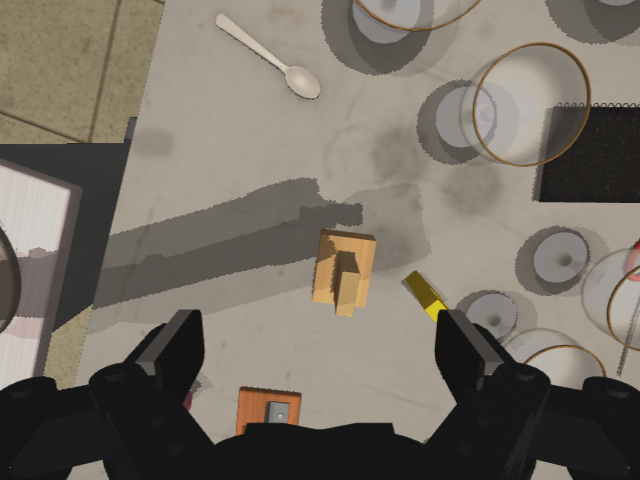

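```bash
python3 - <<'E'
from h import *
crop('wrist1',290,210,400,330,5,'c3')
print(delta([.46,-.24,.30],(.97,.24)))
E
```

```text
[array([-464.7, -140.7,    2.9]), np.float64(5.8)]
```

View pics/c3.png

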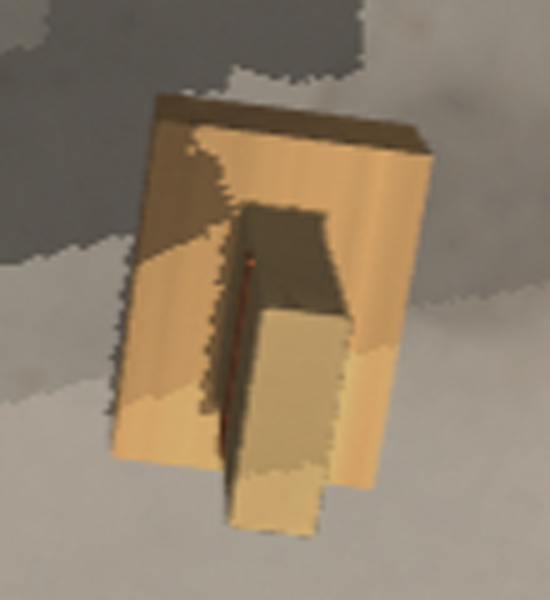

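```bash
python3 - <<'E'
from h import *
P=[atz('wrist1',(290+x/5,210+y/5),.101) for x,y in [(260,310),(350,318),(317,536),(230,527)]]
for q in P: print(q.round(4))
P=np.array(P);c=P.mean(0);d=(P[0]+P[1]-P[2]-P[3])/2;print(c,np.linalg.norm(d),np.degrees(np.arctan2(-d[0],d[1])),np.linalg.norm(P[0]-P[1]))
print([proj('scene0',q).round(0) for q in P], [proj('side0',q).round(0) for q in P])
P=np.array([atz('wrist1',(290+x/5,210+y/5),.03) for x,y in [(160,122),(433,155),(373,488),(112,458)]]);print(P,P.mean(0))
E
```

```text
[0.4719 0.2075 0.101 ]
[0.4891 0.2122 0.101 ]
[0.5006 0.1664 0.101 ]
[0.4833 0.1621 0.101 ]
[0.48623074 0.18705545 0.101     ] 0.047016286412730195 14.085799600918527 0.01782503179059334
[array([250., 221.]), array([255., 219.]), array([269., 224.]), array([264., 226.])] [array([353., 261.]), array([345., 262.]), array([342., 253.]), array([350., 252.])]
[[0.44647855 0.22031493 0.03      ]
 [0.50799728 0.23517975 0.03      ]
 [0.52680376 0.1535331  0.03      ]
 [0.46511244 0.13860923 0.03      ]] [0.48659801 0.18690925 0.03      ]
```

>>> {"api": "send_rows", "payload": {
  "moves": [-60,-18,0,6,-120,-36,0,6,-180,-54,0,6,-240,-72,0,6,-300,-90,0,6,-360,-108,0,6,-415,-125,0,6,-464,-141,0,6]
}}

```text
clock: 2.2
tcp_pos: [0.4643, -0.2295, 0.3012]
orientation: [1.914, 2.49, 0.001]
contact_force: [0.4, -0.0, 0.5]
grip_width: 0.085
```

>>> {"api": "send_rows", "payload": {
  "moves": [0,0,0,0,0,0,0,0]
}}

```text
clock: 2.45
tcp_pos: [0.4645, -0.227, 0.3007]
orientation: [-1.914, -2.49, 0.0]
contact_force: [1.0, 0.4, 0.4]
grip_width: 0.0853
```

```bash
python3 - <<'E'
from h import *
grab('wrist','wrist2')
o,p,Rm=st(); print(o['clock'],p,Rm.round(3),o['joints'])
E
```

```text
2.5 [ 0.46467776 -0.22633363  0.30076561] [[-0.259  0.966 -0.001]
 [ 0.966  0.259  0.001]
 [ 0.001 -0.    -1.   ]] [-0.40328202  0.15835862  0.84470457  1.85383078 -0.12808353  1.1858502
  0.74546705]
```

View pics/wrist2.png

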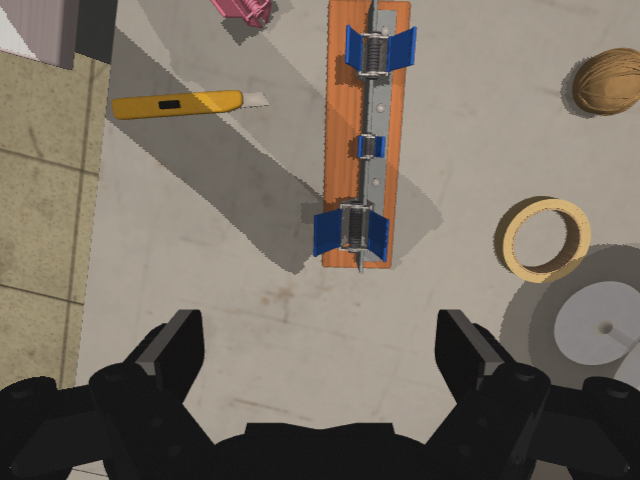

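The view looks along the rail: medium clip at (378,50), small at (371,147), large at (353,230). I'll enlarge the medium one.

```bash
python3 - <<'E'
from h import *
crop('wrist2',310,0,450,160,5,'c4')
crop('wrist2',300,180,410,290,5,'c5')
E
```

```text
(no output)
```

View pics/c4.png

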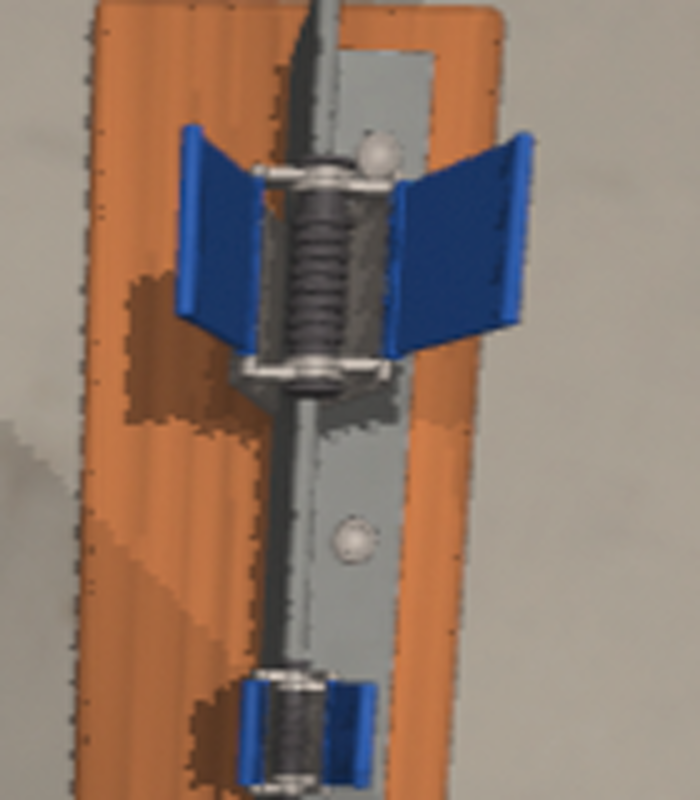

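View pics/c5.png

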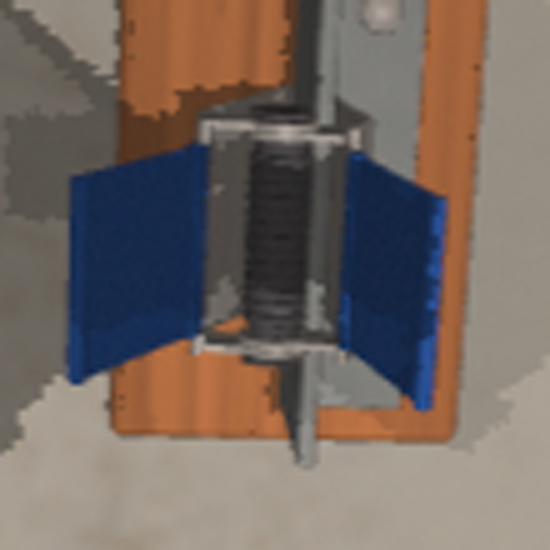

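```bash
python3 - <<'E'
from h import *
c=lambda x,y:(310+x/5,y/5)
for z in (.10,.105,.11,.115,.12,.125):
  L=[atz('wrist2',c(*q),z) for q in [(188,127),(179,313)]]; F=[atz('wrist2',c(*q),z) for q in [(533,137),(518,322)]]
  l=np.mean(L,0);f=np.mean(F,0); v=f-l
  print(z,np.linalg.norm(v).round(4),np.linalg.norm(L[0]-L[1]).round(4),np.linalg.norm(F[0]-F[1]).round(4),((l+f)/2).round(4),np.degrees(np.arctan2(v[1],v[0])).round(1))
# rail
a=atz('wrist2',c(325,100),.06); b=atz('wrist2',(300+305/5,180+460/5),.06); e=a-b
print(a,b,np.degrees(np.arctan2(-e[0],e[1])))
# pin
for z in (.065,.07,.075,.08): print(z,atz('wrist2',c(317,270),z).round(4))
c1=lambda x,y:(230+x/3.8,200+y/3.8)
print(tri([('scene0',c1(377,211)),('wrist2',c(530,137))]),tri([('scene0',c1(417,222)),('wrist2',c(515,322))]),tri([('scene0',c1(321,249)),('wrist2',c(193,127))]))
E
```

```text
0.1 0.0579 0.0285 0.0284 [ 0.477  -0.0744  0.1   ] 13.4
0.105 0.0571 0.0281 0.028 [ 0.4765 -0.0756  0.105 ] 13.4
0.11 0.0563 0.0277 0.0276 [ 0.4761 -0.0768  0.11  ] 13.4
0.115 0.0555 0.0273 0.0272 [ 0.4757 -0.078   0.115 ] 13.4
0.12 0.0547 0.0269 0.0268 [ 0.4753 -0.0792  0.12  ] 13.4
0.125 0.0539 0.0265 0.0264 [ 0.4749 -0.0804  0.125 ] 13.4
[ 0.4687074  -0.04592592  0.06      ] [ 0.52623215 -0.2850111   0.06      ] 13.528429393157511
0.065 [ 0.4753 -0.0748  0.065 ]
0.07 [ 0.475  -0.0759  0.07  ]
0.075 [ 0.4746 -0.077   0.075 ]
0.08 [ 0.4742 -0.0781  0.08  ]
(array([ 0.50071524, -0.05453536,  0.1026206 ]), [array([0.1, 0. ]), array([-0.1, -0.3])]) (array([ 0.5065169 , -0.08204646,  0.10496994]), [array([0.4, 0. ]), array([-0.4, -1. ])]) (array([ 0.44652742, -0.06823191,  0.10436443]), [array([-0.1, -0. ]), array([0.1, 0.2])])
```

```bash
python3 - <<'E'
from h import *
a=np.radians(13.6)
print(delta([.4762,-.0757,.155],(np.cos(a),np.sin(a))))
E
```

```text
[array([142.4,  50.2, 145.9]), np.float64(1.4)]
```

>>> {"api": "send_rows", "payload": {
  "moves": [47,17,20,0.5,95,33,60,1,142,50,100,1.4,142,50,130,1.4,142,50,146,1.4,142,50,146,1.4,142,50,146,1.4]
}}

```text
clock: 3.38
tcp_pos: [0.4771, -0.0782, 0.1562]
orientation: [1.945, 2.465, 0.002]
contact_force: [0.3, -0.1, 0.1]
grip_width: 0.0852
```

```bash
python3 - <<'E'
from h import *
grab('wrist','wrist3');grab('side','side3');grab('scene','scene3')
o,p,Rm=st(); print(o['clock'],p,Rm.round(3)); a=np.radians(13.6)
print(delta([.4762,-.0757,.155],(np.cos(a),np.sin(a))))
crop('side3',290,130,430,250,5.5,'c6');crop('scene3',270,200,450,320,4.4,'c7')
E
```

```text
3.525 [ 0.47702819 -0.07801127  0.15608504] [[-0.233  0.973  0.002]
 [ 0.973  0.233  0.   ]
 [-0.     0.002 -1.   ]]
[array([ 2.4, -0.3,  1.1]), np.float64(-0.1)]
```

View pics/wrist3.png

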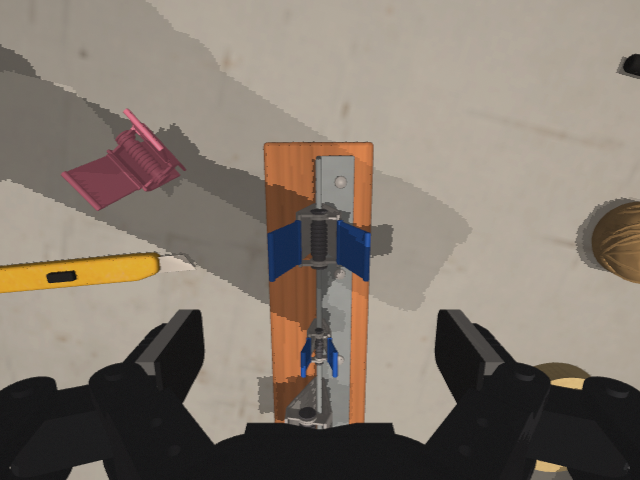

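View pics/c6.png

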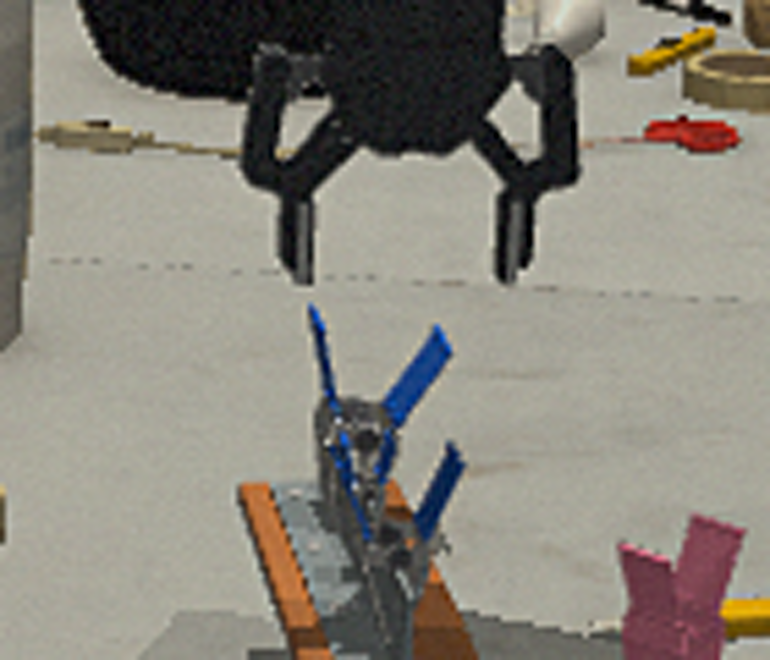

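View pics/c7.png

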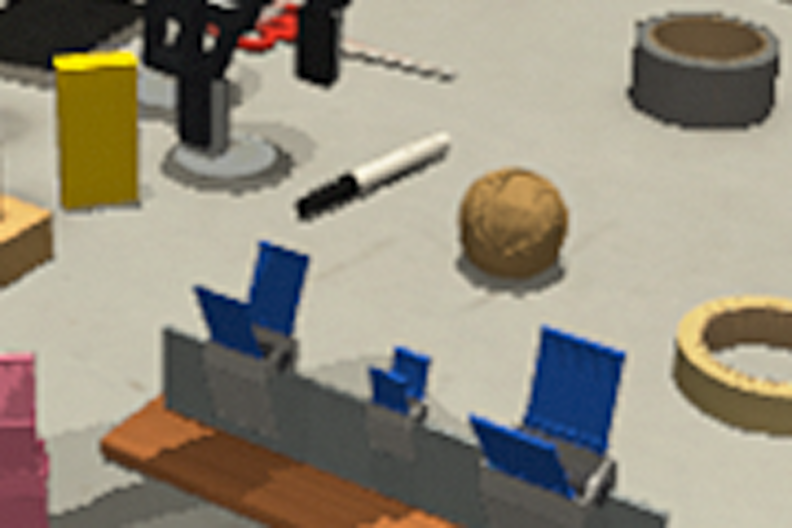

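```bash
python3 - <<'E'
from h import *
crop('wrist3',250,190,390,300,5.5,'c8')
o,p,Rm=st()
print(proj('wrist3',p),proj('wrist3',[.4765,-.0755,.064]),proj('wrist3',p+[0,0,-.09]))
E
```

```text
[320.15642185 294.7067657 ] [319.81601969 238.79964397] [319.71916528 243.26865683]
```

View pics/c8.png

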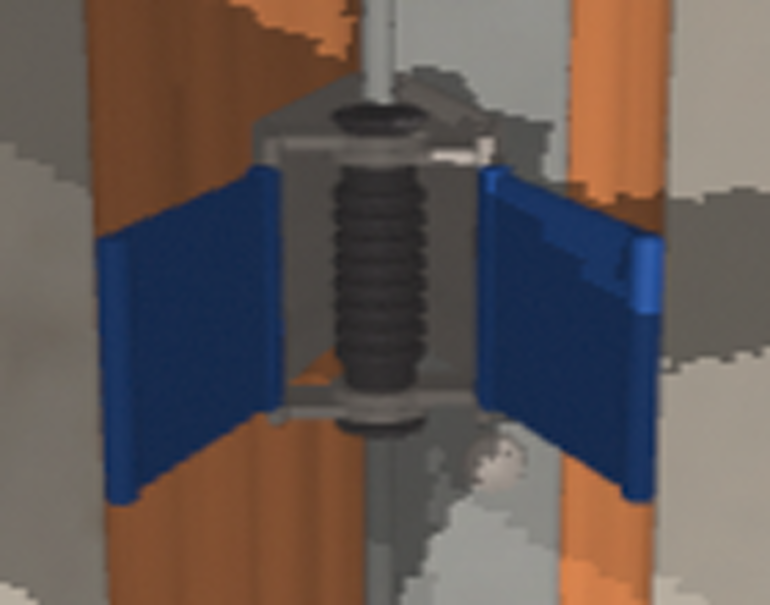

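```bash
python3 - <<'E'
from h import *
for z in (.10,.104,.108,.112):
  l=atz('wrist3',(250+104/5.5,256.9),z); f=atz('wrist3',(250+658/5.5,256.9),z); print(z,np.linalg.norm(l-f),(l+f)/2)
for z in (.062,.066,.07): print(z,atz('wrist3',(319.1,239.1),z))
a=np.radians(13.6)
print(delta([.4762,-.0755,.073],(np.cos(a),np.sin(a))))
E
```

```text
0.1 0.05908957165143908 [ 0.47653822 -0.07739078  0.1       ]
0.104 0.058007867609105083 [ 0.47625278 -0.07621326  0.104     ]
0.108 0.05692616356677126 [ 0.47596735 -0.07503573  0.108     ]
0.112 0.05584445952443743 [ 0.47568191 -0.07385821  0.112     ]
0.062 [ 0.47619762 -0.07630828  0.062     ]
0.066 [ 0.47595978 -0.07532208  0.066     ]
0.07 [ 0.47572194 -0.07433588  0.07      ]
[array([ 2.6, -0.4, 83.1]), np.float64(-0.1)]
```

>>> {"api": "send_rows", "payload": {
  "moves": [2,-0.5,20,0,2,-0.5,45,0,2,-0.5,70,0,2,-0.5,82,0,2,-0.5,82,0,2,-0.5,82,0]
}}

```text
clock: 4.28
tcp_pos: [0.4761, -0.076, 0.0739]
orientation: [1.945, 2.466, 0.002]
contact_force: [0.5, -0.0, 0.3]
grip_width: 0.0853
```

```bash
python3 - <<'E'
from h import *
grab('wrist','wrist4');grab('side','side4')
o,p,Rm=st(); print(o['clock'],p,o['contact_force'],o['grip_width'])
crop('side4',310,150,410,250,6,'c9')
a=np.radians(13.6)
print(delta([.4762,-.0757,.073],(np.cos(a),np.sin(a))))
E
```

```text
4.375 [ 0.47608018 -0.07580735  0.07393012] [ 0.22623275  0.14410465 -0.302663  ] 0.08544378622663923
[array([0.1, 0.1, 0.9]), np.float64(-0.1)]
```

View pics/wrist4.png

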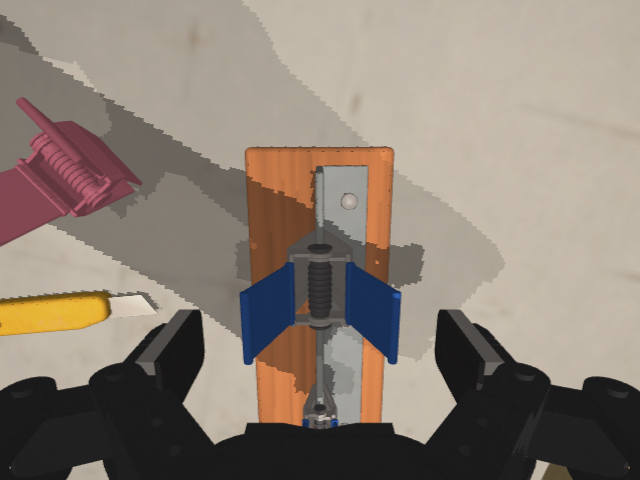

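View pics/c9.png

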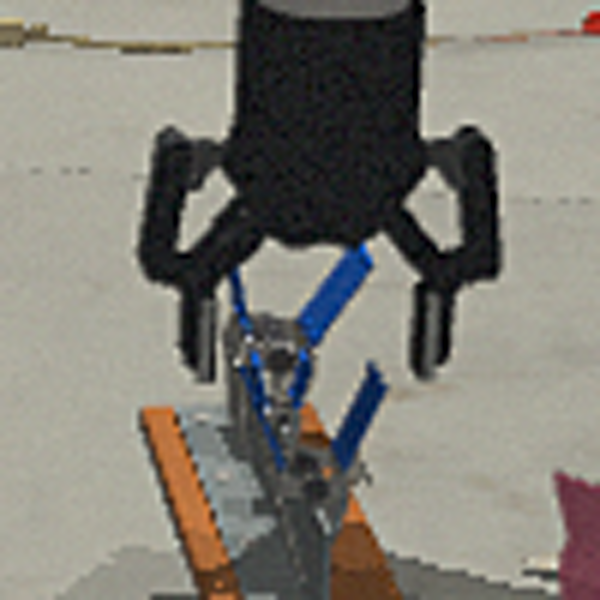

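```bash
python3 - <<'E'
from h import *
s=lambda x,y:(310+x/6,150+y/6)
print(tri([('side4',s(376,364)),('wrist4',(242,292))]))
print(tri([('side4',s(243,352)),('wrist4',(399,293))]))
print(proj('side4',[.4761+.042*.97,-.0758+.042*.23+.011*.97,.087]),s(205,380),proj('side4',[.4761-.042*.97,-.0758-.042*.23+.011*.97,.087]),s(430,380))
K,T=load('wrist4')
for z in (.1,.104,.108,.112):
  l=atz('wrist4',(244.5,327.5),z); f=atz('wrist4',(397,327.5),z); print(z,np.linalg.norm(l-f),(l+f)/2)
E
```

```text
(array([ 0.44744599, -0.06210425,  0.1200063 ]), [array([ 0.2, -0. ]), array([1.8, 0.1])])
(array([ 0.49846991, -0.04983621,  0.12446511]), [array([1.4, 0.6]), array([11.9,  4.4])])
[344.19820092 222.17438012] (344.1666666666667, 213.33333333333334) [377.30906796 221.68093015] (381.6666666666667, 213.33333333333334)
0.1 0.05877202616497134 [ 0.47679143 -0.07842158  0.1       ]
0.104 0.05704633191545263 [ 0.47629625 -0.07643654  0.104     ]
0.108 0.05532063766593408 [ 0.47580106 -0.07445151  0.108     ]
0.112 0.05359494341641537 [ 0.47530588 -0.07246648  0.112     ]
```

```bash
python3 - <<'E'
from h import *
a=np.radians(13.6); X=np.array([np.cos(a),np.sin(a),0]);Y=np.array([-np.sin(a),np.cos(a),0]);Z=np.array([0,0,1.])
P=np.array([.4762,-.0758,.064])
for f,(x0,y0,x1,y1,s) in {'side4':(310,150,420,250,7),'scene0':(290,240,440,350,5),'side0':(310,170,420,290,5)}.items():
    im=cv2.imread('pics/'+f+'.png'); im=cv2.resize(im[y0:y1,x0:x1],None,fx=s,fy=s,interpolation=cv2.INTER_CUBIC)
    def dot(p,c):
        u=(proj(f,p)-[x0,y0]+.5)*s; cv2.circle(im,(int(u[0]),int(u[1])),3,c,-1)
    for sx in(-1,1):
      for sy in (-1,1): dot(P+X*sx*.029+Y*sy*.0145+Z*.042,(0,255,0))
    for sy in (-1,1): dot(P+Y*sy*.018,(0,0,255))
    rc=np.array([.4945,-.1535,.06])
    for t in (-.135,.135): dot(rc+Y*t,(255,0,255))
    tc=np.array([.4862,.1871,.101])
    for sx in(-1,1):
      for sy in (-1,1): dot(tc+X*sx*.009+Y*sy*.024,(255,255,0))
    if f=='side4':
      for t in(-1,1): dot(np.array([.4761,-.0758,.087])+X*t*.0427+Y*.011,(0,255,255))
    cv2.imwrite('pics/ov_'+f+'.png',im)
E
```

```text
(no output)
```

View pics/ov_side4.png

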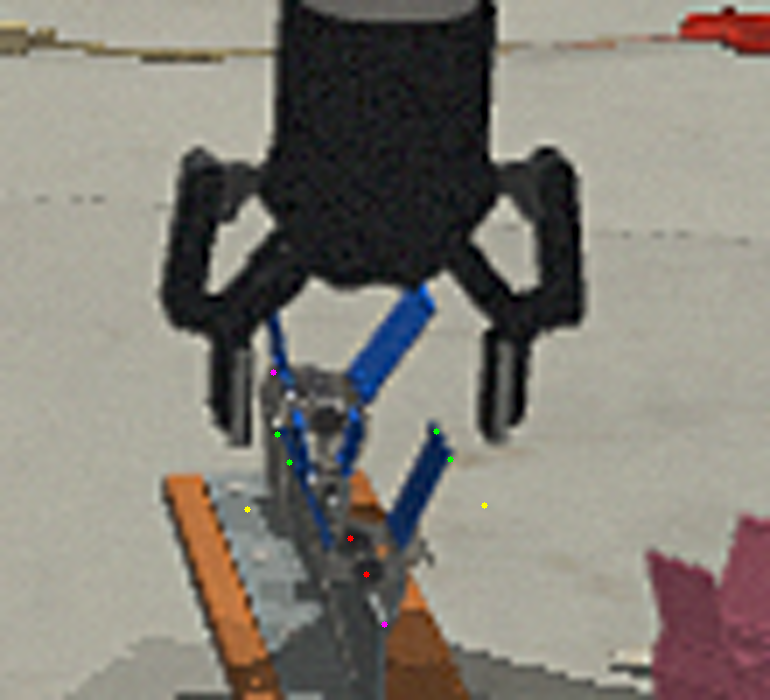

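View pics/ov_scene0.png

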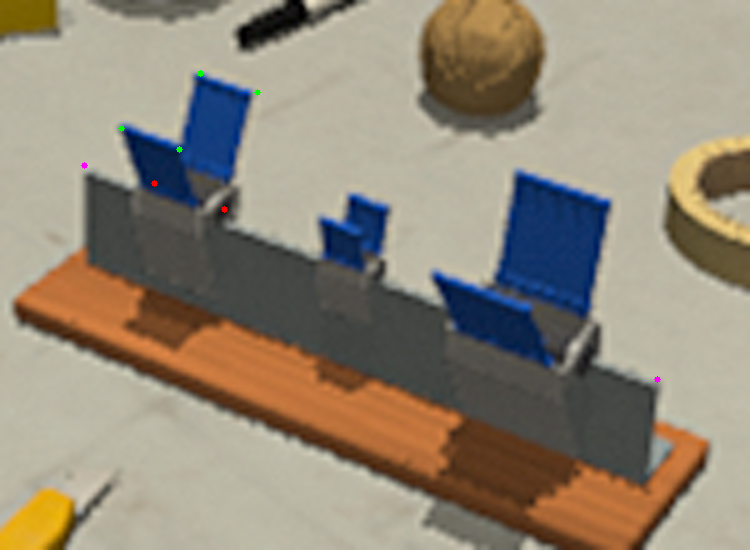

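View pics/ov_side0.png

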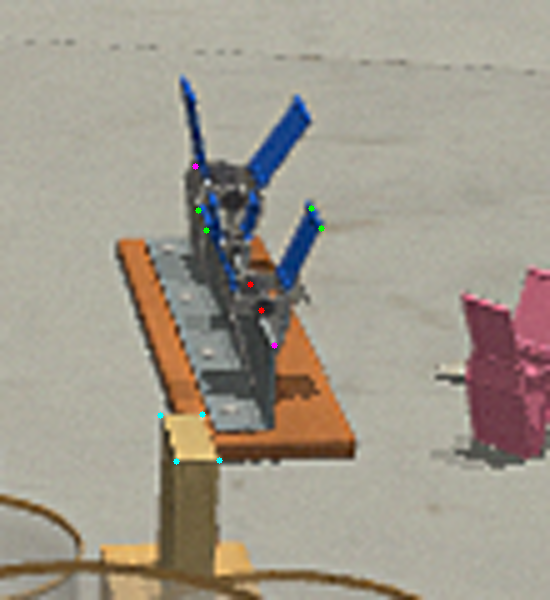

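```bash
python3 - <<'E'
from h import *
for q in [(('side3',(383,181)),('scene3',(316,234))),(('side3',(344.5,181)),('scene3',(342,219)))]: print(tri(q))
crop('wrist4',100,280,540,430,1.8,'c10')
E
```

```text
(array([ 0.42893908, -0.09176608,  0.18969392]), [array([-0.4, -0.5]), array([-0.5,  0.6])])
(array([ 0.52081494, -0.07002872,  0.18875546]), [array([0.2, 0.2]), array([ 0.2, -0.2])])
```

View pics/c10.png

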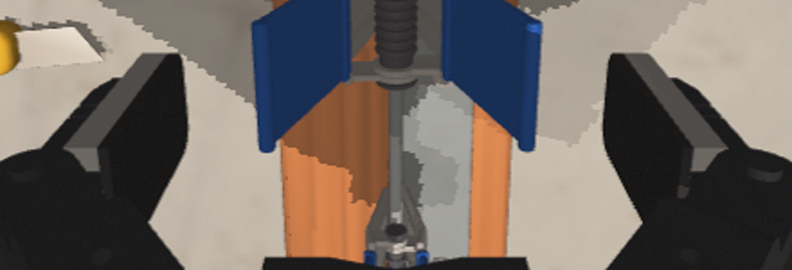

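The overlay matches the clip in all views, but the open fingertips look about 33 mm behind the TCP. I'll back off and check the closed-finger geometry in free air.

>>> {"api": "send_rows", "payload": {
  "moves": [0,0,-40,0,0,0,-85,0,0,0,-85,0]
}}

```text
clock: 4.75
tcp_pos: [0.4779, -0.076, 0.1615]
orientation: [1.942, 2.463, 0.009]
contact_force: [0.5, 0.9, -0.7]
grip_width: 0.0855
```

>>> {"api": "send_rows", "payload": {
  "moves": [0,0,0,0,0,0,0,0,0,0,0,0,0,0,0,0,0,0,0,0,0,0,0,0],
  "hand": 0.75
}}

```text
clock: 5.5
tcp_pos: [0.4753, -0.0758, 0.158]
orientation: [-1.945, -2.467, 0.0]
contact_force: [0.6, 0.3, -1.0]
grip_width: 0.0211
```

```bash
python3 - <<'E'
from h import *
grab('side','side5');grab('scene','scene5')
o,p,Rm=st(); print(o['clock'],p,o['grip_width'])
crop('side5',290,120,430,240,5.5,'c11');crop('scene5',270,140,410,280,5,'c12')
E
```

```text
5.6 [ 0.4753372  -0.07577134  0.15806386] 0.021145638141736735
```

View pics/c11.png

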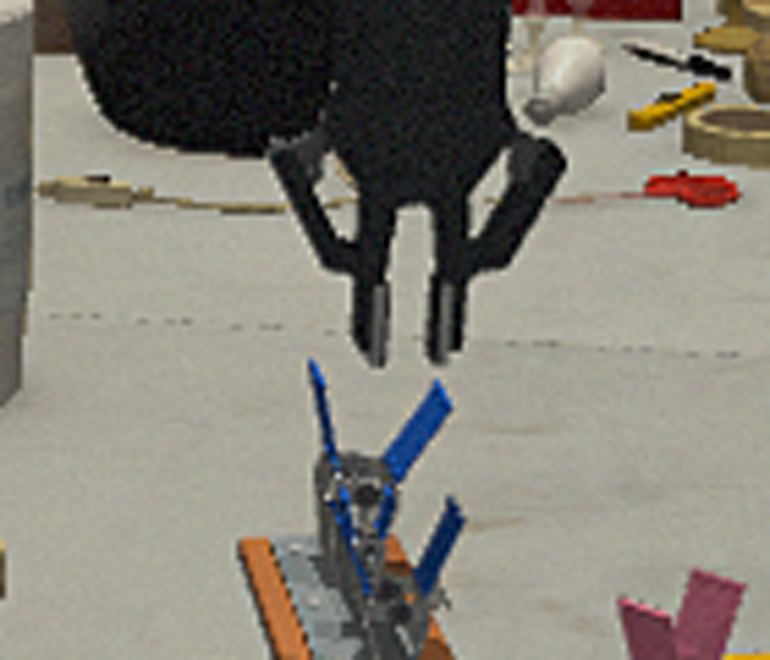

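View pics/c12.png

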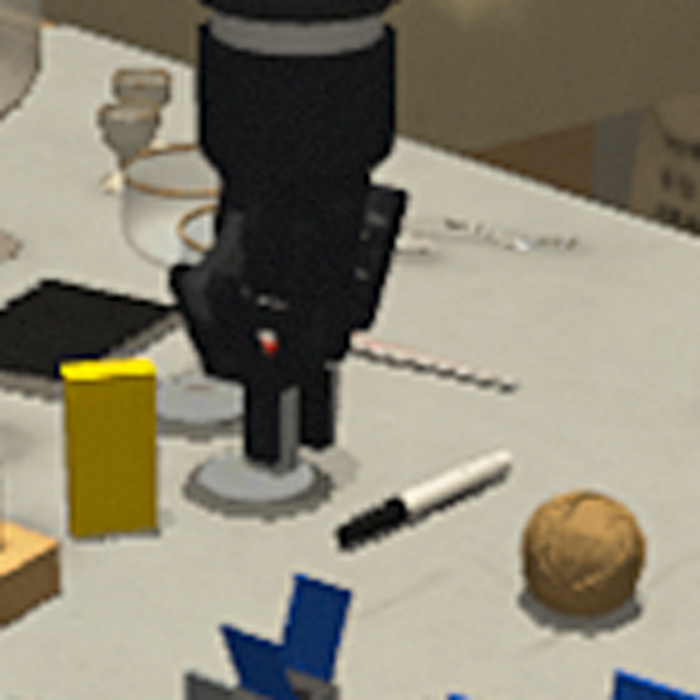

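```bash
python3 - <<'E'
from h import *
s=lambda x,y:(290+x/5.5,120+y/5.5); c=lambda x,y:(270+x/5,140+y/5)
for q in [(('side5',s(437,362)),('scene5',c(272,467))),(('side5',s(378,365)),('scene5',c(318,447)))]: print(tri(q))
o,p,Rm=st()
for z in (0,.01,.02): print(z,(proj('side5',p+[0,0,z])-[290,120])*5.5,(proj('scene5',p+[0,0,z])-[270,140])*5)
E
```

```text
(array([ 0.46058904, -0.08154308,  0.17779638]), [array([-0.2, -0.2]), array([-0.2,  0.3])])
(array([ 0.48741367, -0.07864644,  0.1763746 ]), [array([-0.4, -0.5]), array([-0.5,  0.6])])
0 [400.10913509 404.60449986] [287.90756204 496.89364096]
0.01 [401.15790911 383.36075899] [288.23917035 474.82210744]
0.02 [402.21189742 362.01139853] [288.5740884  452.53028003]
```

>>> {"api": "send_rows", "payload": {
  "moves": [0,0.5,0,0,0,0.5,0,0,0,0.5,0,0,0,0.5,0,0,0,0.5,0,0],
  "hand": 0
}}

```text
clock: 6.22
tcp_pos: [0.4758, -0.0756, 0.1581]
orientation: [-1.945, -2.467, -0.0]
contact_force: [0.2, -1.1, 1.2]
grip_width: 0.0855
```

```bash
python3 - <<'E'
from h import *
a=np.radians(13.6); print(st()[0]['grip_width'],st()[1])
print(delta([.4762,-.0758,.062],(np.cos(a),np.sin(a))))
E
```

```text
0.08546275495636742 [ 0.47579624 -0.07564715  0.15809212]
[array([-0.2,  0.4, 96.1]), np.float64(-0.1)]
```

>>> {"api": "send_rows", "payload": {
  "moves": [0,0.3,25,0,0,0.3,55,0,0,0.3,85,0,0,0.3,96,0,0,0.3,96,0,0,0.3,96,0]
}}

```text
clock: 6.98
tcp_pos: [0.4769, -0.0757, 0.063]
orientation: [1.944, 2.466, 0.002]
contact_force: [-0.0, -0.5, -0.8]
grip_width: 0.0849
```

>>> {"api": "send_rows", "payload": {
  "moves": [0,0,0,0,0,0,0,0,0,0,0,0,0,0,0,0],
  "hand": 1,
  "newtons": 40
}}

```text
clock: 7.48
tcp_pos: [0.4785, -0.0758, 0.0638]
orientation: [1.943, 2.464, 0.005]
contact_force: [-0.6, 0.6, 11.6]
grip_width: 0.0193
```

```bash
python3 - <<'E'
from h import *
grab('wrist','wrist6');grab('side','side6')
o,p,Rm=st(); print(o['clock'],p,o['grip_width'],o['contact_force'])
crop('side6',310,150,420,250,7,'c13');
E
```

```text
7.575 [ 0.47850111 -0.0758233   0.06382797] 0.01962489594633085 [-0.10240849  0.66080339 12.32604954]
```

View pics/c13.png

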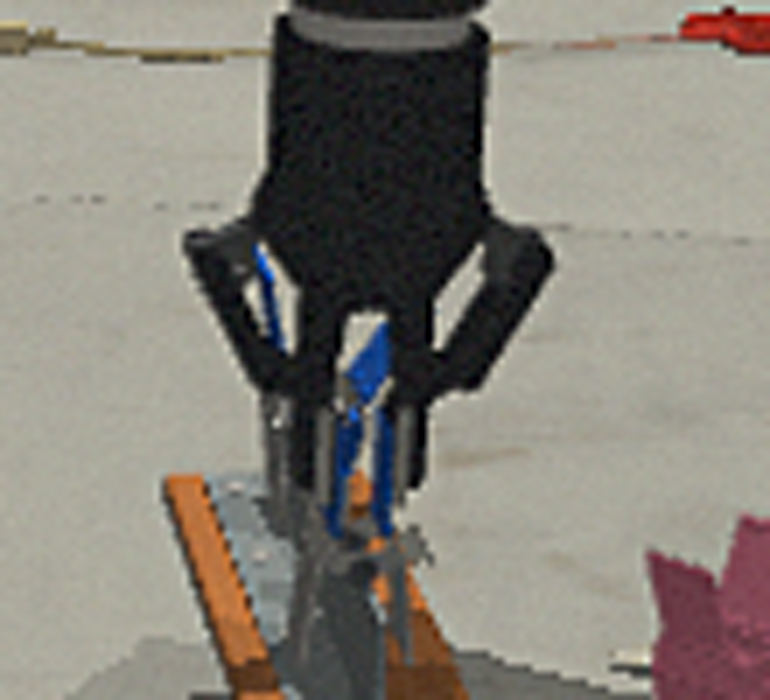

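View pics/wrist6.png

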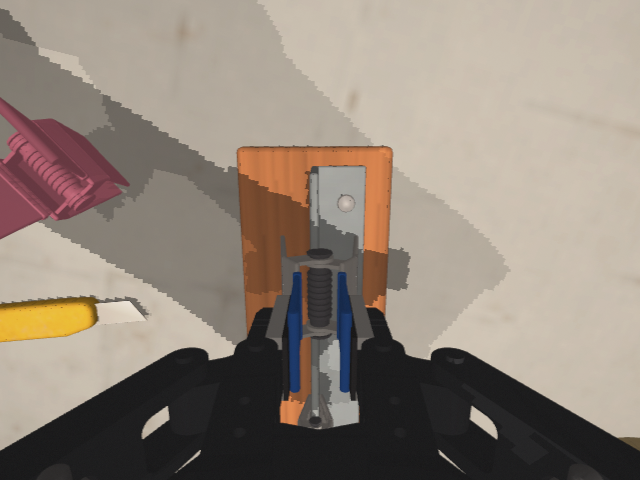

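>>> {"api": "send_rows", "payload": {
  "moves": [0,0,-5,0,0,0,-20,0,0,0,-45,0,0,0,-70,0,0,0,-95,0,0,0,-100,0,0,0,-100,0]
}}

```text
clock: 8.45
tcp_pos: [0.476, -0.0753, 0.1621]
orientation: [-1.944, -2.467, -0.001]
contact_force: [-0.4, 0.3, -0.8]
grip_width: 0.0197
```

```bash
python3 - <<'E'
from h import *
grab('wrist','wrist7');grab('side','side7');grab('scene','scene7')
o,p,Rm=st(); print(o['clock'],p,o['grip_width'],o['contact_force'])
crop('side7',310,100,420,200,7,'c14');crop('scene7',270,200,440,320,4.5,'c15')
E
```

```text
8.6 [ 0.47537555 -0.07548836  0.16124625] 0.019660169604683874 [-0.61917042  1.06115576 -0.50470298]
```

View pics/c14.png

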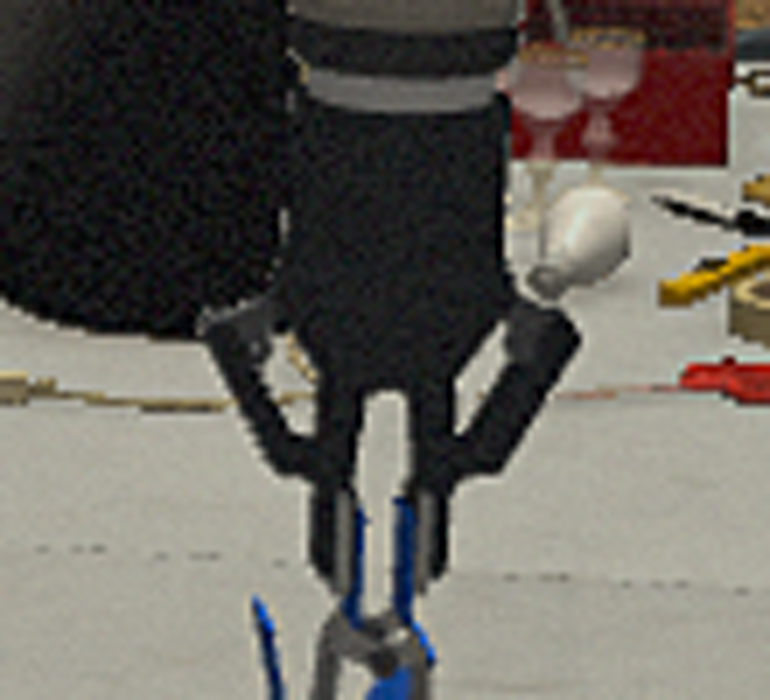

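View pics/c15.png

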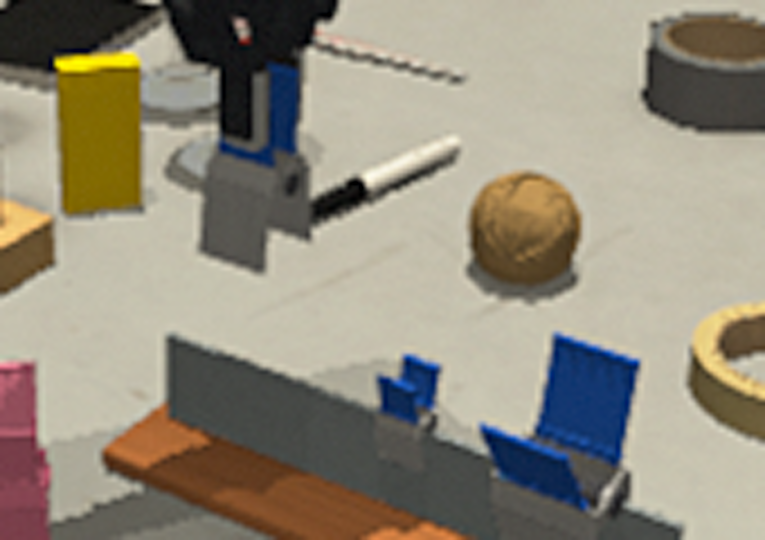

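View pics/wrist7.png

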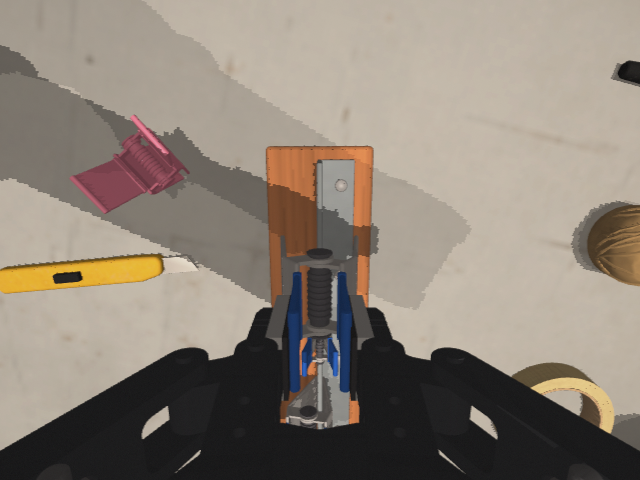

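```bash
python3 - <<'E'
from h import *
print(tri([('scene7',(335.6,240.4)),('wrist7',(319.5,336))]))
p=st()[1]
crop('wrist7',260,235,380,435,4,'c16')
crop('side7',335,160,395,220,10,'c17')
a=np.radians(13.6); X=np.array([np.cos(a),np.sin(a),0]);Y=np.array([-np.sin(a),np.cos(a),0])
for dz in(-.01,-.005,0,.005,.01):print(dz,(proj('scene7',p+Y*-.018+[0,0,dz])-[270,200])*4.5,[(proj('wrist7',p+Y*t+[0,0,dz])).round(1) for t in(-.018,.018)],(proj('side7',p+Y*.018+[0,0,dz])-[335,160])*10)
E
```

```text
(array([ 0.48007237, -0.09498754,  0.16172896]), [array([ 0.2, -0.1]), array([-0.6, -0.7])])
-0.01 [291.71197684 201.06310218] [array([319. , 321.1]), array([318.9, 250.1])] [288.0342638  385.48493793]
-0.005 [291.94300929 191.15238891] [array([319. , 325.8]), array([318.8, 253.1])] [289.00869046 366.07691667]
0 [292.17519623 181.19215062] [array([319. , 330.8]), array([318.8, 256.3])] [289.98555624 346.62031463]
0.005 [292.40854635 171.18201518] [array([319. , 336.1]), array([318.8, 259.7])] [290.9648703  327.11494918]
0.01 [292.64306841 161.1216067 ] [array([319. , 341.6]), array([318.8, 263.2])] [291.94664187 307.56063676]
```

View pics/c16.png

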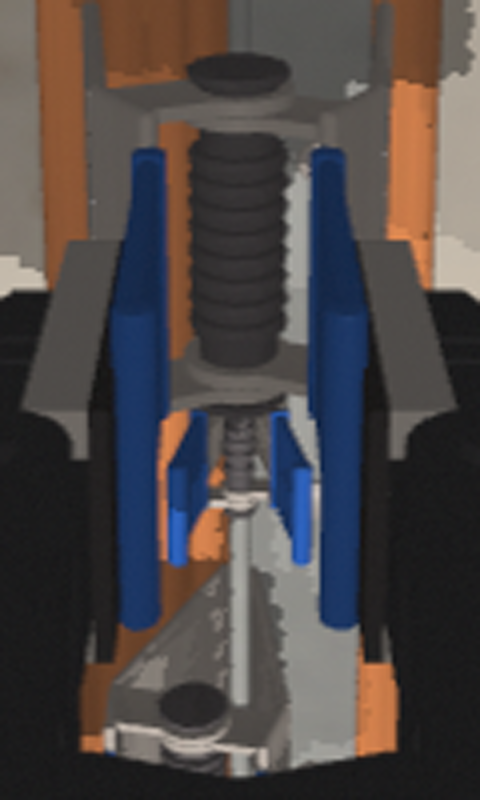

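View pics/c17.png

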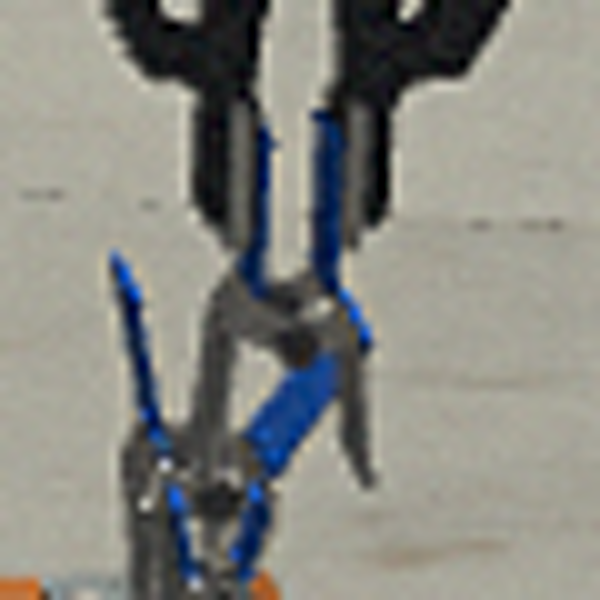

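```bash
python3 - <<'E'
from h import *
a=np.radians(14.0); print(st()[1])
print(delta([.4862,.1871,.165],(np.cos(a),np.sin(a))))
print([atz('wrist1',q,.09) for q in [(410,275),(440,310)]])
E
```

```text
[ 0.47537555 -0.07548836  0.16124625]
[array([252.8,  71.8,  -3.8]), np.float64(-0.5)]
[array([0.53965824, 0.22556834, 0.09      ]), array([0.58476929, 0.20134307, 0.09      ])]
```

>>> {"api": "send_rows", "payload": {
  "moves": [15,4,-4,0,55,16,-4,-0.3,100,28,-4,-0.5,150,43,-4,-0.5,200,57,-4,-0.5,235,67,-4,-0.5,253,72,-4,-0.5,253,72,-4,-0.5]
}}

```text
clock: 9.6
tcp_pos: [0.4868, 0.1874, 0.1655]
orientation: [1.932, 2.477, -0.002]
contact_force: [0.7, -1.2, -0.6]
grip_width: 0.02
```

>>> {"api": "send_rows", "payload": {
  "moves": [0,0,0,0,0,0,0,0]
}}

```text
clock: 9.85
tcp_pos: [0.4872, 0.1854, 0.1661]
orientation: [1.938, 2.473, -0.0]
contact_force: [0.1, -1.0, -1.5]
grip_width: 0.0196
```

```bash
python3 - <<'E'
from h import *
grab('wrist','wrist8');grab('side','side8');grab('scene','scene8')
o,p,Rm=st(); print(o['clock'],p,o['grip_width'],o['contact_force'])
a=np.radians(14.0)
print(delta([.4862,.1871,.120],(np.cos(a),np.sin(a))))
crop('side8',300,180,400,300,6,'c18');crop('scene8',220,160,310,280,6,'c19')
E
```

```text
10.0 [0.48716648 0.18635367 0.1661921 ] 0.019907954889882985 [ 0.58367925  0.70759987 -0.29730848]
[array([ 1. , -0.8, 46.2]), np.float64(-0.1)]
```

View pics/c18.png

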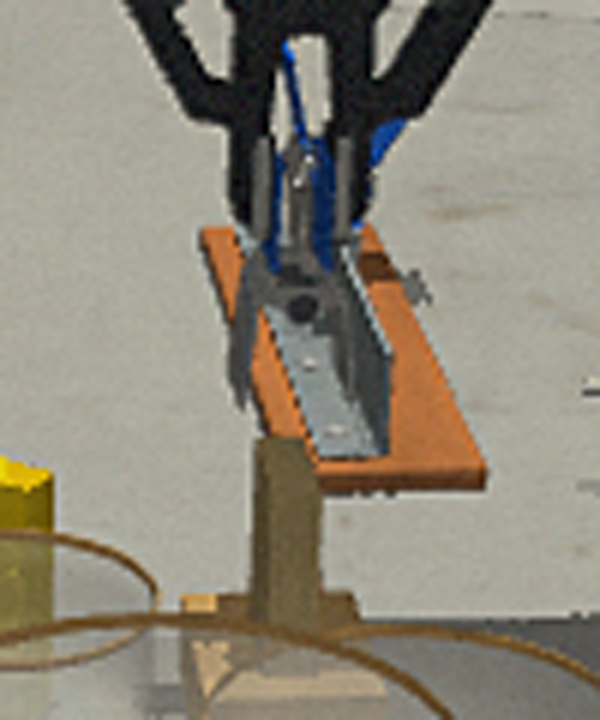

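View pics/c19.png

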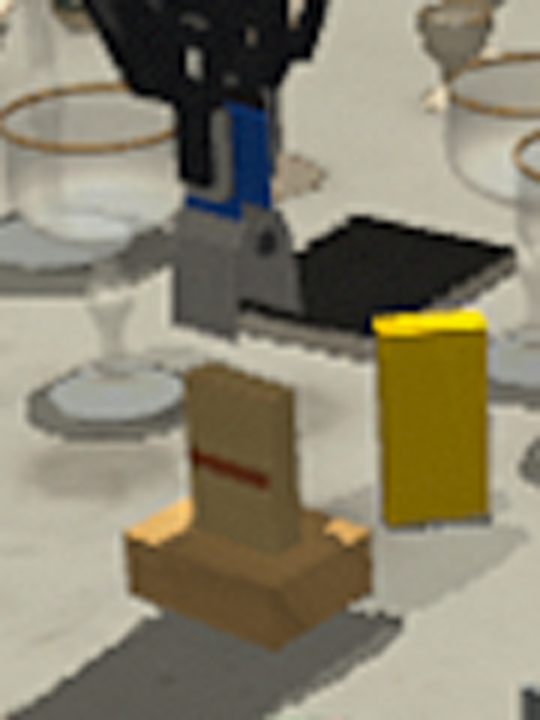

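View pics/wrist8.png

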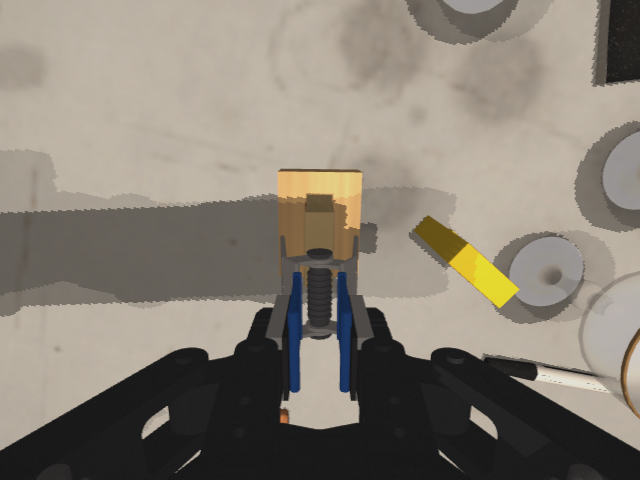

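>>> {"api": "send_rows", "payload": {
  "moves": [0.5,-0.7,5,0,0.5,-0.7,12,0,0.5,-0.7,20,0,0.5,-0.7,27,0,0.5,-0.7,30,0,0.5,-0.7,30,0]
}}

```text
clock: 10.75
tcp_pos: [0.4862, 0.1874, 0.1358]
orientation: [-1.934, -2.475, 0.001]
contact_force: [0.4, 0.7, -0.3]
grip_width: 0.0196
```

```bash
python3 - <<'E'
from h import *
grab('wrist','wrist9');grab('side','side9');grab('scene','scene9')
o,p,Rm=st(); print(o['clock'],p,o['grip_width'],o['contact_force'])
a=np.radians(14.0)
print(delta([.4862,.1871,.120],(np.cos(a),np.sin(a))))
crop('side9',300,180,400,300,6,'c20');crop('wrist9',250,170,390,350,4,'c21')
E
```

```text
10.9 [0.48647298 0.18762697 0.13631256] 0.01980446452885169 [ 0.92188249  0.38847907 -0.89716062]
[array([-0.4, -0.4, 16.3]), np.float64(-0.0)]
```

View pics/c20.png

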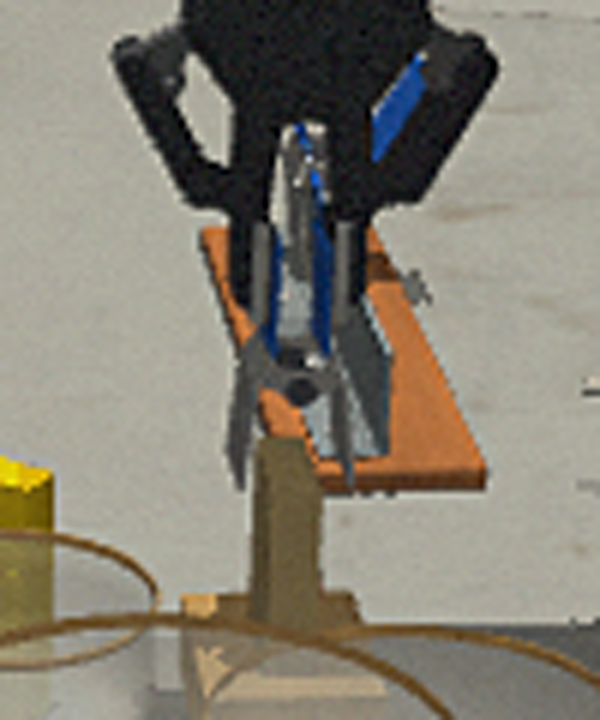

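View pics/c21.png

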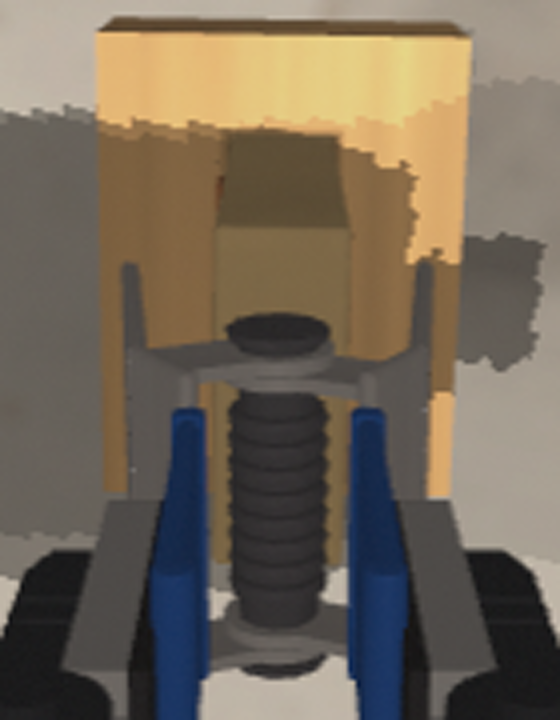

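>>> {"api": "send_rows", "payload": {
  "moves": [0,0.2,5,0,0,0.2,10,0,0,0.2,15,0,0,0.2,15,0,0,0.2,15,0,0,0.2,15,0]
}}

```text
clock: 11.65
tcp_pos: [0.4866, 0.1877, 0.1212]
orientation: [1.934, 2.476, 0.001]
contact_force: [0.5, 0.4, -0.9]
grip_width: 0.0194
```

```bash
python3 - <<'E'
from h import *
grab('wrist','wrist10');grab('side','side10');grab('scene','scene10')
o,p,Rm=st(); print(o['clock'],p,o['grip_width'],o['contact_force'])
a=np.radians(14.0)
print(delta([.4862,.1871,.120],(np.cos(a),np.sin(a))))
crop('side10',300,180,400,300,6,'c22');crop('wrist10',250,170,390,350,4,'c23');crop('scene10',220,160,440,340,3.5,'c24')
E
```

```text
11.8 [0.48654208 0.18763408 0.12119694] 0.019596319843788495 [ 0.57380089 -0.17202951 -0.06458078]
[array([-0.4, -0.5,  1.2]), np.float64(0.0)]
```

View pics/c22.png

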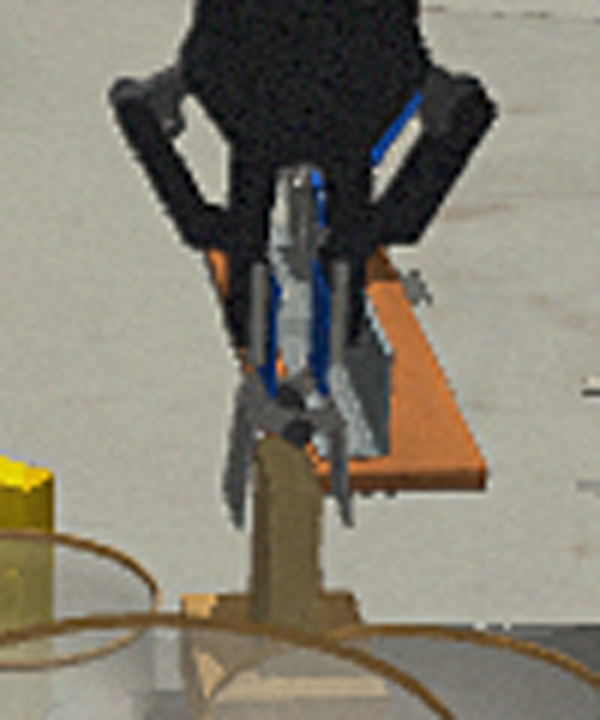

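View pics/c23.png

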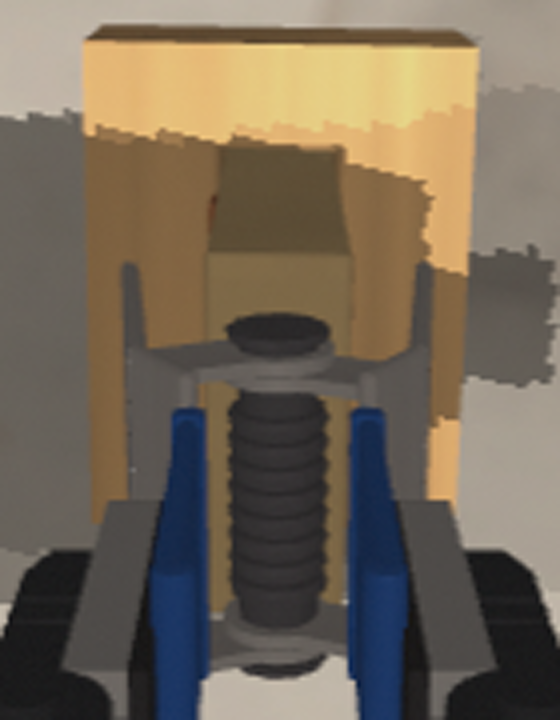

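View pics/c24.png

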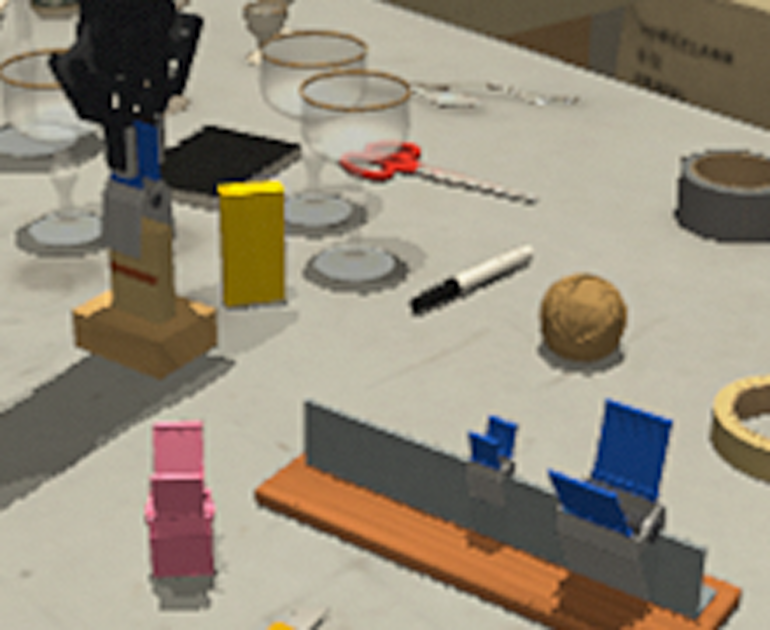

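```bash
python3 - <<'E'
from h import *
A=atz('wrist10',(250+280/4,233),.101);B=atz('wrist10',(250+279/4,322),.101);print(A,B,np.linalg.norm(A-B),(A+B)/2)
r.hand_in(); print(r.get_obs()['clock'])
E
```

```text
[0.48073377 0.21077672 0.101     ] [0.49198253 0.16515164 0.101     ] 0.04699130621383247 [0.48635815 0.18796418 0.101     ]
the job is handed in; nothing more can be done
the job is handed in; nothing more can be done
```

I took the medium clip, since the small one opens only 14 mm and the bundle is 18 mm thick. I squeezed it fully open at 40 N, lifted it off the rail and lowered it over the middle of the bundle's top edge. The job was handed in at about 12 s with the clip still squeezed open; no verdict was reported.

**Last checks before hand-in:**
- **Clip:** the finger opening was 19.6 mm, with the handles parallel and the clip held steady.
- **Depth:** the jaw tips are about 17 mm below the top edge, worked out from the arm position (the clip's pivot sits at about the TCP height).
- **Position:** the TCP, which sits on the clip's pivot, is within about 1 mm of the bundle's measured centre. The camera views show clear gaps on both sides.
- **Contact:** the force reading was about 0.6 N, which is sensor noise, so nothing was pressing on the tags.
- **Surroundings:** the tags stand upright where they were. The other clips and objects in view looked unmoved. The wine glass was not measured separately.

**One check disagreed:** the pictures showed the fingertips about 18 mm behind the reported TCP when nearly closed, and about 33 mm when open. I tested this by closing the fingers in free air, then gripped about 11 mm lower than I had first planned.

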